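# Weigh a turned steel hub on the bench balance

## Robot

A 7-joint arm with a two-finger parallel gripper is mounted at the origin on the work surface. World frame = base frame: x ahead of the robot, y to its left, z up, the work surface at z = 0. Lengths are in mm, angles in rad, forces in N, time in s.
With the tool pointing down it reaches from about 400 to 875 mm from the base axis. Payload 4.4 kg.
Tool frame: the origin (TCP) lies at the very end of the fingers, on their centre line; the grasp point (between the pads) lies 19 mm behind it; y points along the fingers, z is the direction in which the jaws open and shut, and the axes are right-handed (so a half turn about y gives the same grasp; the last joint's range is limited). The gripper opens to 85 mm and grips with 20 to 120 N. Pads are 22 mm wide; open, the fingers measure 114 mm over their backs; the gripper's body (76 mm by 85 mm) begins 54 mm behind the grasp point. The pads swing forward as they close: fully open they stand 13 mm farther back than shut.
Start: joints at [-1.187, 0.628, 0.038, 1.517, -0.027, 0.996, -0.02], TCP at [282.589, 585.373, 193.413] pointing down, gripper open.
Joint ranges: [-3.06, 3.06], [-0.37, 2.12], [-1.25, 1.32], [0.18, 2.47], [-1.1, 4.24], [0.23, 1.98], [-2.94, 2.94]. Speed limits (rad/s): [2.57, 2.57, 3.14, 3.14, 3.14, 3.14, 3.14].

## Interface

Orientations are given as [roll, pitch, yaw] about the fixed x, y, z axes, in that order (R = Rz(yaw) Ry(pitch) Rx(roll)).
In Python, from cell import * gives the robot as it stands.
- The arm moves only by the tool apply_moves, never from a script. Its argument "targets" is a list of rows, each a list of 6 numbers: the shift along the tool's x, y, z in units of 40 mm (1.0 is 40 mm), then the turn, a rotation vector about the tool's x, y, z in units of 8 degrees (1.0 is 8 degrees). A call has 1 to 12 rows; each row shifts and turns the commanded pose from where the row before left it, along the tool's axes as they then stand; what a row does not reach is not made up. A row lasts 1/8 s, in which the tool goes at most 62.5 mm and 10.7 degrees, less where a joint would pass 70% of its speed; a pose out of reach is approached as far as the arm can. A call is refused whole if a number of a shift passes 1 or a number of a turn 1, either way. A call with a gripper value outside its range is refused whole. "jaw" is the gripper command: -1 is shut, 1 is fully open, values between are in proportion, set as the call begins (left out, the last holds). The fingers move at their own pace and stop on an object; the grip force is fixed at half the most. Time passes only in rows, so rows that do not move let the fingers close. It gives the time, the measured TCP pose, the force and the opening at its end, in the units of the state.
- read_state(): the state, without advancing time (a new reading comes with each control period).
- get_image(name): name is "scene" or "top"; returns the picture (420x560x3 uint8, red, green, blue); there is no depth.
- calibration(name): a dict with "fx", "fy", "cx", "cy" (pixels), "k1" (the pictures are not rectified: a ray, as slopes to the right and down, at radius r is drawn at 1 + k1 r^2 times it, then the intrinsics apply), "world_from_camera" (4x4, takes a point from camera to world coordinates). Camera axes: x right, y down, z forward; pixel columns grow to the right and rows downward; lengths in mm; the calibration is good to about 2 mm. A picture is of the moment at which its call begins. calibration takes no time and is no camera call.
- finish_job(): hands the job in, once; it reports no verdict.
The state is a dict: "clock": time; "qpos": joint angles; "qd": joint speeds; "tau": joint torques, N m; "eef_pos": TCP position; "tool_rot": TCP orientation; "force": force on the tool from outside, world axes, zero at the start; "torque": the same for the moment, N m; "width": finger opening in mm.
Only numpy, scipy, OpenCV 4.12 (cv2) and the standard library are available. Lean on these libraries where they do the work, as an engineer would, in place of code of your own. Each camera call takes 0.05 s, during which the arm holds its last target. There are 200 camera calls.

## Task

A 700 g steel hub is lying on one pan of the green two-pan balance. Balance it: set the 500 g and the 200 g knobbed weights upright on the empty pan, without dropping them, so that the beam comes to rest level.

Things in the scene. Friction and masses are not known exactly. Their poses are not given: they have to be found in the camera images.
- weight_500: 500 g, largest of three steel knobbed weights upright on the bench (a 100 g one, 24 mm body, 34 mm high, and an aluminium ring 48 mm across, 28 mm high, stand among them and are not needed). Body: cylinder 40 mm in diameter up to 46 mm height; neck 16 mm in diameter up to 52 mm; round knob 26 mm in diameter up to 64 mm. Origin: centre of its underside; z up its axis.
- weight_200: 200 g, middle-sized one of the three plain steel knobbed weights, upright on the bench. Body: cylinder 30 mm in diameter up to 33 mm height; neck 12 mm in diameter up to 37 mm; round knob 20 mm in diameter up to 45 mm. Origin: centre of its underside; z up its axis.
- pan: Empty pan: flat rimless aluminium disc, 150 mm in diameter, with room for both weights side by side (say 30 mm either side of centre). Origin: centre of its top, 127 mm above the bench at first, 110 when level. z stays up; y runs level along the beam to the hub's pan, 280 mm away. Where a weight stands on it does not affect the balance. Midway between the pans stand pointer and dial, 235 mm high.
- beam (a joint): Tilt of the balance beam, rad: 0 level, negative = empty pan up, hub (70 mm flange, 40 mm boss, 50 mm high) down; stops at -0.12 and 0.12. Starts at -0.12 and stays there with only one of the two weights on; with both it swings level by itself within about 2 s, the pan sinking 17 mm. 100 g too much or too little leaves it about 0.11 off level.
Mind the look-alikes: they are no part of the job. What is shaped like the weight_200 but red or yellow is not meant.

How it is judged:
By the outcome, as a careful person would: the job done as asked, in the order asked, and still so for the second after the job is handed in, with the robot touching nothing.
It also fails if it takes over 58 s, if anything falls off the work surface, if the arm or the gripper's body presses on something with over 40 N, if the wrist force passes 120 N, or if a joint passes its speed limit or range.

## Working session

There is one attempt and no reset: what is moved stays moved. The work goes in short steps, Python scripts to look and compute and a tool call to move; the robot and the scene stay as the last step left them, time stands still between calls to the robot, and variables do not carry over. Pictures are saved under pics/ and viewed, about 8 in all and at most 12, crops included, and the job is handed in when it is done.

Besides the shell and the picture viewer there is one more tool, called after "Request:" as name([rows], argument=value, ...), one row to a line, values as JSON. apply_moves: Moves the arm, as the interface text tells. Its arguments: {"type":"object","properties":{"targets":{"type":"array"},"jaw":{"type":"number"}},"required":["targets"]}

```bash
mkdir -p pics; ls
python3 - <<'E'
from cell import *
import cv2
for n in("scene","top"):
    cv2.imwrite(f"pics/{n}0.png",get_image(n)[:,:,::-1]); print(calibration(n))
print(read_state())
E
```

```text
pics
{'fx': 529.1869486263755, 'fy': 529.1869486263755, 'cx': 274.42318200797774, 'cy': 219.4778040105279, 'k1': 0.06437267239492832, 'world_from_camera': array([[ 6.25690223e-01,  6.20607862e-01, -4.72607264e-01,
         1.05860984e+03],
       [ 7.80070981e-01, -4.98565163e-01,  3.78050317e-01,
        -5.00060944e+02],
       [-1.00451893e-03, -6.05209600e-01, -7.96065532e-01,
         9.59794385e+02],
       [ 0.00000000e+00,  0.00000000e+00,  0.00000000e+00,
         1.00000000e+00]])}
{'fx': 510.6768179729938, 'fy': 510.6768179729938, 'cx': 274.58021970069007, 'cy': 220.31705897297678, 'k1': -0.1962137755741348, 'world_from_camera': array([[-2.42831549e-02, -9.79944046e-01,  1.97787750e-01,
         3.41581120e+02],
       [-9.99631821e-01,  2.14056085e-02, -1.66740143e-02,
        -7.09687783e+01],
       [ 1.21058339e-02, -1.98119827e-01, -9.80103047e-01,
         1.18368149e+03],
       [ 0.00000000e+00,  0.00000000e+00,  0.00000000e+00,
         1.00000000e+00]])}
{'clock': 0.1, 'qpos': array([-1.18679637,  0.62925229,  0.03847435,  1.518264  , -0.02697092,
        0.9963173 , -0.01999613]), 'qd': array([ 0.00123652, -0.00132935,  0.00127936, -0.00247093,  0.00018368,
       -0.00087133,  0.0010611 ]), 'tau': array([ 2.87957162e-03, -5.64537656e+01,  1.23017795e+00, -1.93971580e+01,
        1.12052259e-02,  5.47644086e-03, -1.47080897e-05]), 'eef_pos': array([282.33495491, 584.78200027, 192.58381729]), 'tool_rot': array([-1.57251763e+00, -5.91501414e-05, -4.49804056e-01]), 'force': array([0.08600076, 0.7450059 , 0.33616519]), 'torque': array([-0.00268995,  0.00664121,  0.02340605]), 'width': 85.32712631081493}
```

View pics/top0.png

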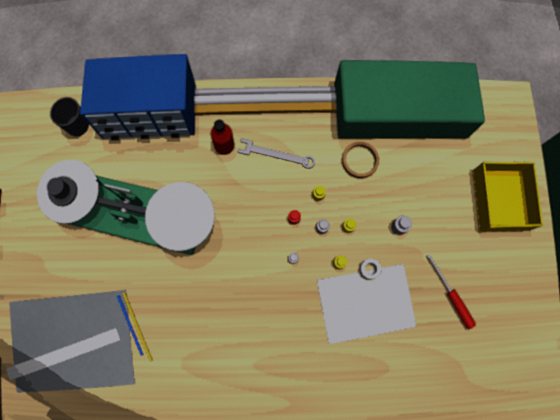

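View pics/scene0.png

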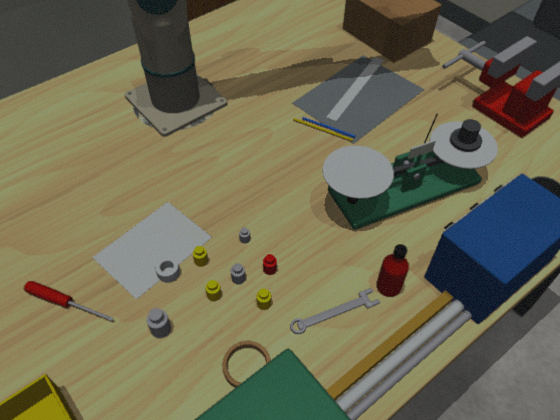

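The top view shows the empty pan at about (180,216) and the hub pan at (68,192). The 500 g is at (402,224), the grey 200 g at (323,227), the 100 g at (293,259) and the ring at (370,268). In the scene view the 500 g is at (158,321), the 200 g at (238,272) and the pan at (358,175). Next I'll segment these and cast rays.

```bash
cat > h.py <<'E'
from cell import *
import cv2, numpy as np
from scipy.spatial.transform import Rotation as R
def ray(n,u,v):
    c=calibration(n); K=np.array([[c['fx'],0,c['cx']],[0,c['fy'],c['cy']],[0,0,1]])
    d=np.array([(u-c['cx'])/c['fx'],(v-c['cy'])/c['fy']]); s=d.copy()
    for _ in range(20): s=d/(1+c['k1']*(s@s))
    T=c['world_from_camera']; return T[:3,3],T[:3,:3]@np.r_[s,1]
def onz(n,u,v,z):
    o,d=ray(n,u,v); return (o+d*(z-o[2])/d[2])[:2]
def tri(a,b):
    (o,d),(p,e)=ray('top',*a),ray('scene',*b)
    t=np.linalg.lstsq(np.c_[d,-e],p-o,rcond=None)[0]
    x,y=o+t[0]*d,p+t[1]*e; return (x+y)/2,np.linalg.norm(x-y)
def proj(n,P):
    c=calibration(n);q=np.linalg.inv(c['world_from_camera'])@np.r_[P,1];s=q[:2]/q[2];s=s*(1+c['k1']*(s@s))
    return s*c['fx']+[c['cx'],c['cy']]
def blob(img,u,v,r,smax=60,vmin=90):
    hsv=cv2.cvtColor(img,cv2.COLOR_RGB2HSV); m=((hsv[...,1]<smax)&(hsv[...,2]>vmin)).astype(np.uint8)
    w=np.zeros_like(m); cv2.circle(w,(u,v),r,1,-1); m&=w
    cs,_=cv2.findContours(m,cv2.RETR_EXTERNAL,cv2.CHAIN_APPROX_NONE)
    return max(cs,key=cv2.contourArea)
E
python3 - <<'E'
from h import *
I={n:cv2.imread(f'pics/{n}0.png')[:,:,::-1].copy() for n in('top','scene')}
O={n:I[n].copy() for n in I}
for nm,n,u,v,r in [('500','top',402,224,15),('200','top',323,227,12),('100','top',293,259,9),('pan','top',180,216,42),('hubpan','top',68,192,38),
  ('500','scene',158,321,20),('200','scene',238,272,14),('pan','scene',358,174,42)]:
    vm=90 if 'pan' not in nm else 110
    c=blob(I[n],u,v,r,70,vm); e=cv2.fitEllipse(cv2.convexHull(c))
    print(nm,n,cv2.boundingRect(c),np.round(e[0],1),np.round(e[1],1))
    for z in {'500':(0,46,64),'200':(0,33,45),'100':(30,),'pan':(127,),'hubpan':(93,)}[nm]: print('  z',z,onz(n,*e[0],z).round(1))
    cv2.drawContours(O[n],[c],-1,(255,0,0),1)
a=cv2.resize(O['top'][180:280,120:460],None,fx=2.35,fy=2.35,interpolation=0)
b=cv2.resize(O['scene'][130:350,120:420],None,fx=1.6,fy=1.6,interpolation=0)
im=np.zeros((a.shape[0]+b.shape[0],800,3),np.uint8);im[:a.shape[0],:a.shape[1]]=a;im[a.shape[0]:,:b.shape[1]]=b
cv2.imwrite('pics/seg.png',im[:,:,::-1])
E
```

```text
500 top (395, 215, 17, 18) [403.1 223.3] [16.2 17.8]
  z 0 [ 566.5 -399.4]
  z 46 [ 557.8 -386.7]
  z 64 [ 554.3 -381.7]
200 top (317, 219, 13, 13) [322.9 225. ] [12.6 12.9]
  z 0 [ 566.7 -205.3]
  z 33 [ 560.4 -201.6]
  z 45 [ 558.1 -200.2]
100 top (288, 252, 11, 12) [293.1 257.4] [10.1 11.1]
  z 30 [ 487.3 -130.6]
pan top (145, 182, 70, 69) [179.3 215.6] [67.9 70.7]
  z 127 [569.5 113.3]
hubpan top (37, 159, 61, 64) [ 66.8 190.7] [59.5 66.4]
  z 93 [640.7 381.5]
500 scene (146, 308, 22, 20) [156.3 317.7] [19.5 22.3]
  z 0 [ 533.1 -380.8]
  z 46 [ 558.3 -386.5]
  z 64 [ 568.1 -388.8]
200 scene (230, 263, 15, 14) [237.2 269.4] [13.1 14.3]
  z 0 [ 543.1 -189.3]
  z 33 [ 560.8 -200. ]
  z 45 [ 567.3 -203.9]
pan scene (322, 145, 71, 53) [357.6 171. ] [52.2 71.4]
  z 127 [573.9 113.7]
```

View pics/seg.png

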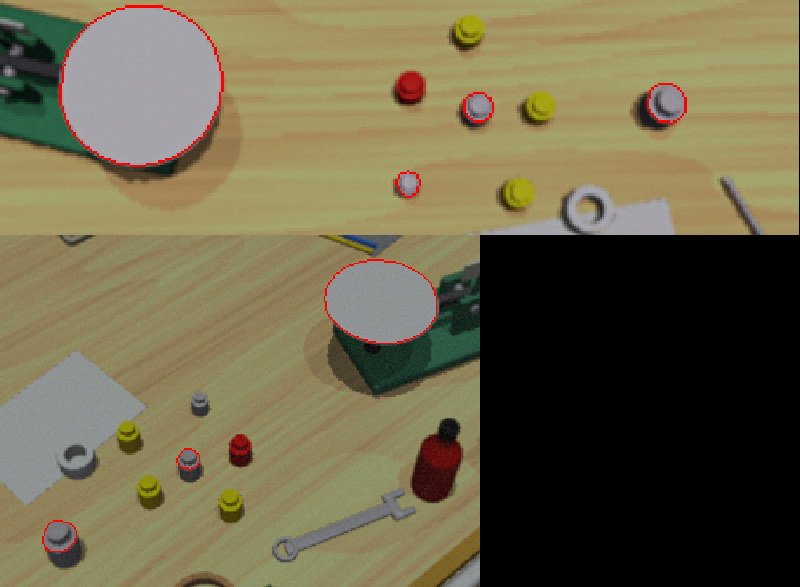

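Both views agree at the shoulder heights: 500 g at about (558,-386.5), 200 g at (560.5,-201), and the pan centre at (571.5,113.5). I'll move over the 500 g with the jaws along world (1,-1), which also clears the neighbours of the 200 g.

Request:
apply_moves([
  [0.84,-0.3,-0.94,0,0,0],
  [0.84,-0.3,-0.94,0,0,0],
  [0.84,-0.3,-0.94,0,0,0],
  [0.84,-0.3,-0.94,0,0,0],
  [0.84,-0.3,-0.94,0,0,0],
  [0.84,-0.3,-0.94,0,0,0],
  [0.84,-0.3,-0.94,0,0,0],
  [0.84,-0.3,-0.94,0,0,0],
  [0.84,0,-0.94,0,0,0],
  [0.84,0,-0.94,0,0,0],
  [0.84,0,-0.94,0,0,0],
  [0.84,0,-0.94,0,0,0],
], jaw=1)

```text
clock: 1.6
eef_pos: [449.6, 2.2, 289.3]
tool_rot: [-1.571, 0.0, -0.45]
force: [1.8, 1.2, 0.7]
width: 85.1
```

Request:
apply_moves([
  [0.84,0,-0.94,0,0,0],
  [0.84,0,-0.94,0,0,0],
  [0.84,0,-0.94,0,0,0],
  [0.84,0,-0.94,0,0,0],
  [0.84,0,-0.94,0,0,0],
  [0.84,0,-0.94,0,0,0],
  [0.84,0,-0.94,0,0,0],
  [0.84,0,-0.94,0,0,0],
  [0,0,0,0,1,0],
  [0,0,0,0,1,0],
  [0,0,0,0,1,0],
  [0,0,0,0,1,0],
])

```text
clock: 3.1
eef_pos: [560.5, -383.8, 288.7]
tool_rot: [-1.571, 0.001, -1.013]
force: [0.4, 0.5, 0.5]
width: 85.1
```

Request:
apply_moves([
  [0,0,0,0,1,0],
  [0,0,0,0,1,0],
  [0,0,0,0,1,0],
  [0,0,0,0,1,0],
  [0,0,0,0,1,0],
  [0,0,0,0,1,0],
  [0,0,0,0,1,0],
  [0,0,0,0,1,0],
  [0,0,0,0,1,0],
  [0,0,0,0,0.65,0],
  [0,0,0,0,0,0],
])

```text
clock: 4.47
eef_pos: [560.7, -383.6, 288.7]
tool_rot: [-1.572, -0.0, -2.355]
force: [0.4, -0.2, -0.1]
width: 85.9
```

```bash
cat >> h.py <<'E'
def delta(p,yaw=-2.356):
    "total shift (tool axes, row units) and turn (units) from measured pose to p"
    s=read_state(); A=R.from_euler('xyz',s['tool_rot']); B=R.from_euler('xyz',[-np.pi/2,0,yaw])
    print('t',round(s['clock'],2),'pos',s['eef_pos'].round(1),'rpy',s['tool_rot'].round(3),'F',s['force'].round(1),'w',round(s['width'],1),'q7',s['qpos'][6].round(2))
    print(p,'shift',(A.inv().apply(np.array(p)-s['eef_pos'])/40).round(3),'turn',((A.inv()*B).as_rotvec(True)/8).round(3))
E
python3 -c "
from h import *
delta([558,-386.5,90]);delta([558,-386.5,11])"
```

```text
t 4.47 pos [ 560.7 -383.6  288.7] rpy [-1.572 -0.    -2.355] F [ 0.4 -0.2 -0.1] w 85.9 q7 0.19
[558, -386.5, 90] shift [0.096 4.967 0.009] turn [0.009 0.01  0.003]
t 4.47 pos [ 560.7 -383.6  288.7] rpy [-1.572 -0.    -2.355] F [ 0.4 -0.2 -0.1] w 85.9 q7 0.19
[558, -386.5, 11] shift [0.095 6.942 0.011] turn [0.009 0.01  0.003]
```

Request:
apply_moves([
  [0.1,1,0,0,0,0],
  [0,1,0,0,0,0],
  [0,1,0,0,0,0],
  [0,1,0,0,0,0],
  [0,1,0,0,0,0],
  [0,0.8,0,0,0,0],
  [0,0.6,0,0,0,0],
  [0,0.54,0,0,0,0],
  [0,0,0,0,0,0],
])

```text
clock: 5.6
eef_pos: [557.0, -385.7, 10.0]
tool_rot: [-1.574, -0.0, -2.355]
force: [-0.8, -0.2, 0.0]
width: 85.2
```

Request:
apply_moves([
  [0,0,0,0,0,0],
  [0,0,0,0,0,0],
  [0,0,0,0,0,0],
  [0,0,0,0,0,0],
  [0,0,0,0,0,0],
  [0,0,0,0,0,0],
  [0,0,0,0,0,0],
  [0,0,0,0,0,0],
], jaw=-1)

```text
clock: 6.6
eef_pos: [558.6, -387.4, 12.8]
tool_rot: [-1.569, 0.0, -2.356]
force: [0.7, 0.9, 5.8]
width: 22.9
```

Width reads 22.9, not the 40 mm body, so I'll look.

Run:
```python
from h import *
I={n:get_image(n) for n in('top','scene')}
print(read_state()['width'],read_state()['eef_pos'],proj('scene',[558,-386,30]),proj('top',[558,-386,30]))
a=cv2.resize(I['scene'][250:400,60:260],None,fx=3.5,fy=3.5,interpolation=cv2.INTER_CUBIC)
cv2.imwrite('pics/g1.png',cv2.convertScaleAbs(a[:,:,::-1],alpha=1.5))
```

```text
23.08355259884717 [ 558.62035528 -387.3903914    12.79833616] [157.92061938 321.29695422] [401.09823103 224.48678814]
```

View pics/g1.png

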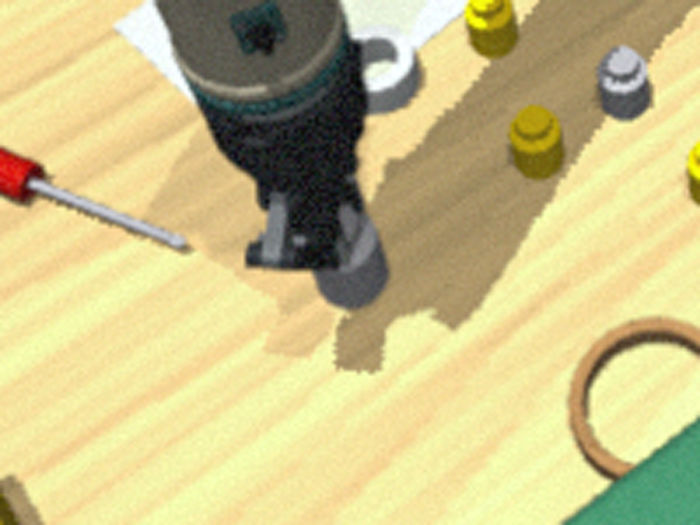

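Run:
```python
from h import *
I={n:get_image(n) for n in('top','scene')}
a=cv2.resize(I['scene'][285:350,115:195],(400,325),interpolation=cv2.INTER_CUBIC)
b=cv2.resize(I['top'][190:255,360:440],(400,325),interpolation=cv2.INTER_CUBIC)
im=np.hstack([a,b]).astype(float); im=255*(im/255)**0.45
cv2.imwrite('pics/g2.png',im[:,:,::-1])
for z in(13,60): print(z,proj('scene',[558.6,-387.4,z]),proj('top',[558.6,-387.4,z]))
```

```text
13 [158.97678929 325.91258709] [399.84798019 225.58961251]
60 [154.64465509 314.67743866] [404.9828484  221.71289092][ WARN:0@2.683] global loadsave.cpp:1063 imwrite_ Unsupported depth image for selected encoder is fallbacked to CV_8U.
```

View pics/g2.png

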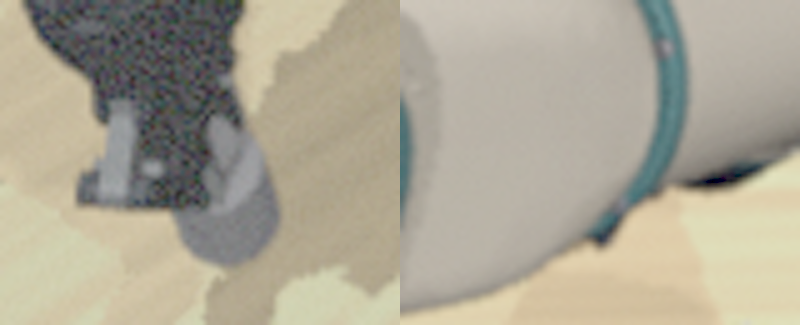

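The gripper looks about 25 mm off to the side of the weight, towards image-left (tool +x), while the weight stands where it was. I'll open, rise, and check the hand against its reported pose.

Request:
apply_moves([
  [0,0,0,0,0,0],
  [0,0,0,0,0,0],
  [0,0,0,0,0,0],
  [0,0,0,0,0,0],
  [0,0,0,0,0,0],
  [0,-1,0,0,0,0],
  [0,-1,0,0,0,0],
  [0,-1,0,0,0,0],
  [0,0,0,0,0,0],
], jaw=1)

```text
clock: 7.92
eef_pos: [559.5, -388.9, 135.6]
tool_rot: [-1.564, 0.001, -2.356]
force: [0.3, 0.2, 0.4]
width: 85.2
```

Run:
```python
from h import *
I={n:get_image(n) for n in('top','scene')}
s=read_state(); P=s['eef_pos']; A=R.from_euler('xyz',s['tool_rot'])
print(P,s['tool_rot'],s['width'],s['force'])
o=I['scene'].copy(); o=(255*(o/255.)**0.6).astype(np.uint8)
pp=lambda q:tuple(int(round(x)) for x in proj('scene',q))
for ax,c in((0,(255,0,0)),(2,(0,0,255)),(1,(0,255,0))):
    e=np.zeros(3); e[ax]=40*(-1 if ax==1 else 1); cv2.line(o,pp(P),pp(P+A.apply(e)),c,1)
for w in([558,-386.5,0],[0,0,0]): cv2.drawMarker(o,pp(w),(255,0,255),0,6)
a=cv2.resize(o[200:380,60:260],(640,576),interpolation=0)
cv2.imwrite('pics/g3.png',a[:,:,::-1])
print(pp(P),pp([0,0,0]))
```

```text
[ 557.97421973 -386.5086226   131.7909988 ] [-1.57085905e+00  5.54356846e-04 -2.35563187e+00] 85.61633608556816 [ 0.29501378 -0.42234299 -0.38330871]
(148, 295) (175, 100)
```

View pics/g3.png

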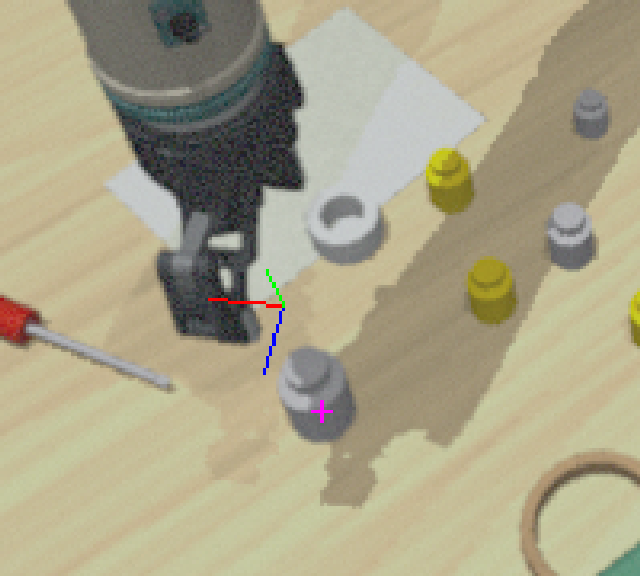

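The base and the weight line up with the overlay, but the fingers appear up and to the left of the reported TCP. I'll shut the gripper in the air to get a clear fingertip to measure.

Request:
apply_moves([
  [0,0,0,0,0,0],
  [0,0,0,0,0,0],
  [0,0,0,0,0,0],
  [0,0,0,0,0,0],
  [0,0,0,0,0,0],
  [0,0,0,0,0,0],
], jaw=-1)

```text
clock: 8.78
eef_pos: [558.0, -386.8, 131.8]
tool_rot: [-1.571, 0.0, -2.356]
force: [-0.7, 1.1, 0.2]
width: 0.1
```

Run:
```python
from h import *
I={n:get_image(n) for n in('top','scene')}
s=read_state(); P=s['eef_pos']; A=R.from_euler('xyz',s['tool_rot'])
print(P,s['tool_rot'],s['width'],s['qpos'].round(3))
o=(255*(I['scene']/255.)**0.6).astype(np.uint8)
k=5; o=cv2.resize(o[215:320,75:205],None,fx=k,fy=k,interpolation=0)
def pp(q): u=proj('scene',q)-[75,215]; return tuple(int(round(x)) for x in u*k+k/2-.5)
# finger box (22 x 29, 40 long), body box 76x85 from 73 to 150 above TCP
def box(hx,hz,y0,y1,c):
    C=[np.array([sx*hx,y,sz*hz]) for y in(y0,y1) for sx,sz in((1,1),(1,-1),(-1,-1),(-1,1))]
    C=[pp(P+A.apply(x)) for x in C]
    for i in range(4):
        cv2.line(o,C[i],C[(i+1)%4],c,1);cv2.line(o,C[4+i],C[4+(i+1)%4],c,1);cv2.line(o,C[i],C[4+i],c,1)
box(11,14.5,0,-40,(255,0,0)); box(38,42.5,-73,-73.1,(0,255,255))
cv2.imwrite('pics/g4.png',o[:,:,::-1])
```

```text
[ 557.94521863 -386.85342877  131.81170428] [-1.57076654e+00 -1.92832624e-05 -2.35570987e+00] -0.243575587518926 [ 0.178  0.851  0.743  1.502 -0.631  1.04   0.293]
```

View pics/g4.png

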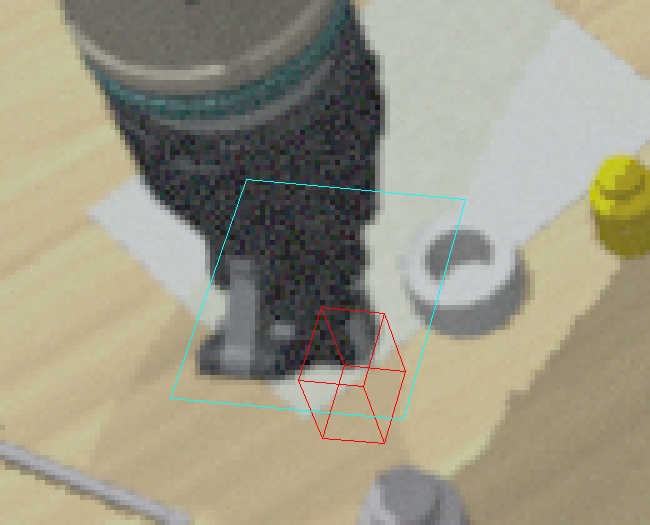

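Jaw direction is right, but the tips seem to sit above and to the side of the reported TCP. A gentle touch on free bench will settle the tip height, and a picture at contact will show the tip's xy.

Request:
apply_moves([
  [-1,0,0,0,0,0],
  [-1,0,0,0,0,0],
  [-0.5,1,0,0,0,0],
  [0,1,0,0,0,0],
  [0,0.8,0,0,0,0],
  [0,0.25,0,0,0,0],
  [0,0,0,0,0,0],
])

```text
clock: 9.75
eef_pos: [628.5, -316.3, 9.8]
tool_rot: [-1.571, -0.0, -2.356]
force: [0.2, -0.3, 0.9]
width: 0.1
```

Request:
apply_moves([
  [0,0.1,0,0,0,0],
  [0,0.1,0,0,0,0],
  [0,0,0,0,0,0],
])

```text
clock: 10.12
eef_pos: [628.7, -316.0, 2.0]
tool_rot: [-1.571, 0.0, -2.356]
force: [-0.7, 0.1, -0.5]
width: 0.3
```

Run:
```python
from h import *
I={n:get_image(n) for n in('top','scene')}
s=read_state(); P=s['eef_pos']; A=R.from_euler('xyz',s['tool_rot'])
print(P,s['force'],s['width'])
u0,v0=[int(x) for x in proj('scene',P)]; u0-=65; v0-=70
o=(255*(I['scene']/255.)**0.5).astype(np.uint8)
k=6; o=cv2.resize(o[v0:v0+100,u0:u0+130],None,fx=k,fy=k,interpolation=0)
def pp(q): u=proj('scene',q)-[u0,v0]; return tuple(int(round(x)) for x in u*k+k/2-.5)
C=[pp(P+A.apply([sx*11,0,sz*14.5])) for sx,sz in((1,1),(1,-1),(-1,-1),(-1,1))]
cv2.polylines(o,[np.array(C)],True,(255,0,0),1)
cv2.imwrite('pics/g5.png',o[:,:,::-1]); print(u0,v0,pp(P))
```

```text
[ 628.80057649 -316.15681375    2.10308949] [-0.30222198 -0.62385236 -1.05559185] 0.20873399464183917
145 262 (396, 428)
```

View pics/g5.png

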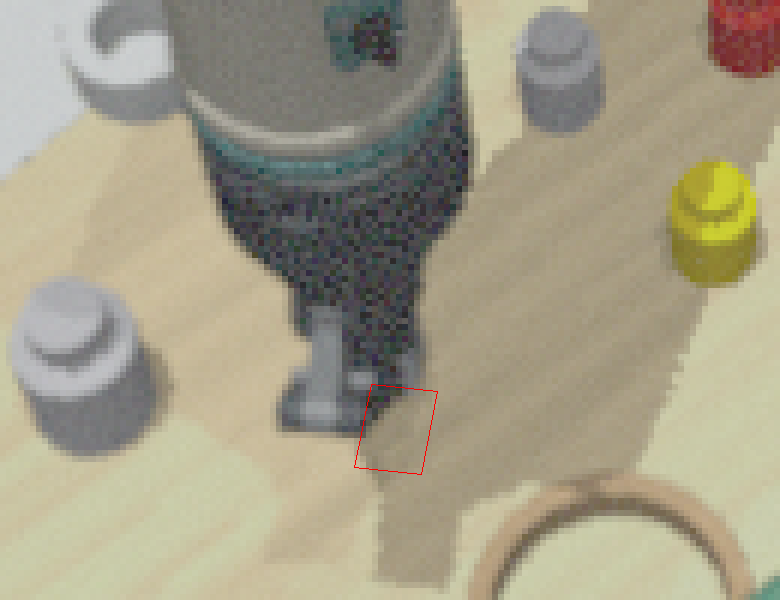

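No contact at a reported z of 2, and the finger shadow lies well away from the tip. I'll keep probing down in small steps.

Request:
apply_moves([
  [0,0.15,0,0,0,0],
  [0,0.15,0,0,0,0],
  [0,0,0,0,0,0],
])

```text
clock: 10.6
eef_pos: [628.0, -315.7, -11.2]
tool_rot: [-1.572, -0.0, -2.356]
force: [-0.1, -0.7, 0.3]
width: 0.1
```

Request:
apply_moves([
  [0,0.1,0,0,0,0],
  [0,0.1,0,0,0,0],
  [0,0,0,0,0,0],
])

```text
clock: 10.98
eef_pos: [628.4, -315.9, -18.7]
tool_rot: [-1.572, -0.0, -2.356]
force: [-0.4, -0.4, 0.3]
width: -0.0
```

Request:
apply_moves([
  [0,0.1,0,0,0,0],
  [0,0.1,0,0,0,0],
  [0,0,0,0,0,0],
])

```text
clock: 11.35
eef_pos: [628.3, -315.8, -26.7]
tool_rot: [-1.572, -0.0, -2.356]
force: [-0.2, 0.5, -0.2]
width: -0.0
```

Request:
apply_moves([
  [0,0.08,0,0,0,0],
  [0,0.08,0,0,0,0],
  [0,0,0,0,0,0],
])

```text
clock: 11.72
eef_pos: [628.4, -315.9, -33.0]
tool_rot: [-1.571, -0.0, -2.356]
force: [0.3, -0.3, -0.7]
width: -0.1
```

Request:
apply_moves([
  [0,0.08,0,0,0,0],
  [0,0,0,0,0,0],
])

```text
clock: 11.98
eef_pos: [628.4, -315.9, -36.1]
tool_rot: [-1.571, -0.0, -2.356]
force: [0.5, 0.5, 0.0]
width: 0.1
```

Request:
apply_moves([
  [0,0.08,0,0,0,0],
  [0,0,0,0,0,0],
])

```text
clock: 12.22
eef_pos: [628.9, -316.3, -37.7]
tool_rot: [-1.57, 0.001, -2.356]
force: [-1.3, 2.3, 6.7]
width: -0.3
```

Request:
apply_moves([
  [0,0.08,0,0,0,0],
  [0,0,0,0,0,0],
])

```text
clock: 12.48
eef_pos: [629.0, -316.3, -37.8]
tool_rot: [-1.57, 0.002, -2.355]
force: [-7.2, 5.9, 25.0]
width: -0.1
```

Contact is at a reported z of about -37.5, so the real tips sit about 37 mm above the reported TCP. Next, the picture at contact for the xy offset.

Request:
apply_moves([
  [0,-0.13,0,0,0,0],
  [0,0,0,0,0,0],
])

```text
clock: 12.72
eef_pos: [629.0, -316.3, -36.7]
tool_rot: [-1.57, 0.0, -2.356]
force: [0.0, 0.3, -0.4]
width: -0.0
```

Run:
```python
from h import *
I={n:get_image(n) for n in('top','scene')}
s=read_state(); P=s['eef_pos'].copy(); A=R.from_euler('xyz',s['tool_rot'])
print(P,s['force'],s['width'],s['qpos'].round(3))
P[2]+=37.5
u0,v0=[int(x) for x in proj('scene',P)]; u0-=65; v0-=70
o=(255*(I['scene']/255.)**0.5).astype(np.uint8)
k=6; o=cv2.resize(o[v0:v0+100,u0:u0+130],None,fx=k,fy=k,interpolation=0)
def pp(q): u=proj('scene',q)-[u0,v0]; return tuple(int(round(x)) for x in u*k+k/2-.5)
C=[pp(P+A.apply([sx*11,0,sz*14.5])) for sx,sz in((1,1),(1,-1),(-1,-1),(-1,1))]
cv2.polylines(o,[np.array(C)],True,(255,0,0),1)
cv2.imwrite('pics/g6.png',o[:,:,::-1]); print(u0,v0,pp(P))
for u,v in((280,400),(280,430),(360,435),(415,380)): pass
```

```text
[ 628.44833774 -315.89992245  -37.55964755] [ 0.02779029 -0.39343214 -0.125063  ] -0.12001176826812558 [ 0.105  1.078  0.627  1.498 -0.778  0.827  0.239]
145 263 (396, 424)
```

View pics/g6.png

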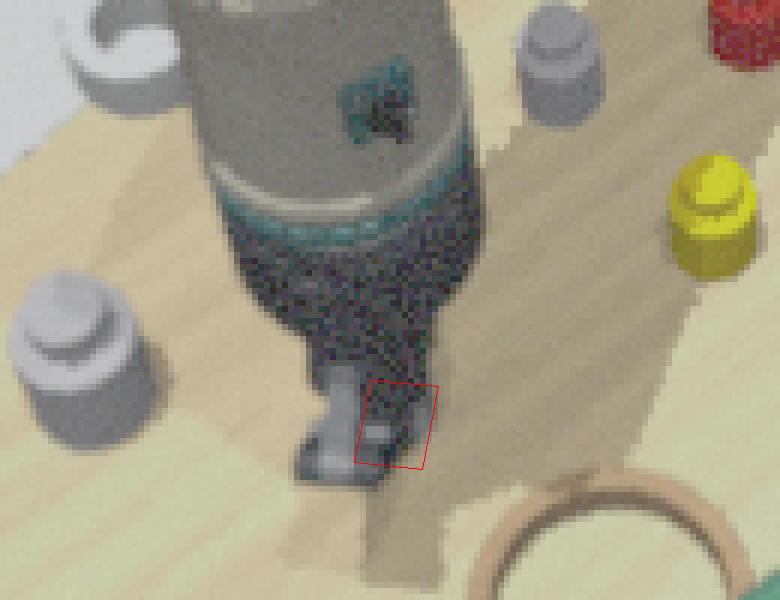

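Run:
```python
from h import *
im=get_image('scene')
cv2.imwrite('pics/raw6.png',im[:,:,::-1])
u0,v0,k=145,263,6
px=lambda u,v:((u+.5)/k-.5+u0,(v+.5)/k-.5+v0)
for n,q in dict(A=(297,480),B=(380,487),C=(432,428),tip=(364,452)).items(): print(n,onz('scene',*px(*q),0).round(1))
t=onz('scene',*px(364,452),0)
for nm,xy in(('tip',t),('rep',(628.4,-315.9))):
  for z in(0,50,73,100,150,200,230): print(nm,z,proj('scene',[*xy,z]).round(1))
hsv=cv2.cvtColor(im,cv2.COLOR_RGB2HSV)
# silhouette: dark (gripper black), rows
g=cv2.GaussianBlur(im,(3,3),0).max(2)
for v in range(288,348,3):
    c=np.where(g[v,170:245]<62)[0]+170
    print(v,(c.min(),c.max(),(c.min()+c.max())/2,len(c)) if len(c) else None)
```

```text
A [ 624.4 -351.6]
B [ 643.1 -332.2]
C [ 636.9 -307.7]
tip [ 629.9 -329.5]
tip 0 [205.2 337.9]
tip 50 [202.5 326.4]
tip 73 [201.1 320.8]
tip 100 [199.5 313.9]
tip 150 [196.2 300.4]
tip 200 [192.6 285.7]
tip 230 [190.3 276.1]
rep 0 [210.6 333.2]
rep 50 [208.1 321.6]
rep 73 [206.8 315.9]
rep 100 [205.3 309. ]
rep 150 [202.3 295.4]
rep 200 [199.1 280.5]
rep 230 [196.9 270.9]
288 (np.int64(180), np.int64(223), np.float64(201.5), 40)
291 (np.int64(190), np.int64(224), np.float64(207.0), 30)
294 (np.int64(192), np.int64(224), np.float64(208.0), 25)
297 (np.int64(182), np.int64(225), np.float64(203.5), 22)
300 (np.int64(183), np.int64(225), np.float64(204.0), 43)
303 (np.int64(184), np.int64(224), np.float64(204.0), 41)
306 (np.int64(185), np.int64(223), np.float64(204.0), 39)
309 (np.int64(186), np.int64(222), np.float64(204.0), 37)
312 (np.int64(188), np.int64(220), np.float64(204.0), 33)
315 (np.int64(190), np.int64(217), np.float64(203.5), 28)
318 (np.int64(195), np.int64(217), np.float64(206.0), 23)
321 (np.int64(197), np.int64(216), np.float64(206.5), 20)
324 (np.int64(197), np.int64(216), np.float64(206.5), 20)
327 (np.int64(170), np.int64(216), np.float64(193.0), 17)
330 (np.int64(204), np.int64(217), np.float64(210.5), 14)
333 (np.int64(204), np.int64(216), np.float64(210.0), 13)
336 (np.int64(196), np.int64(214), np.float64(205.0), 15)
339 (np.int64(195), np.int64(211), np.float64(203.0), 11)
342 (np.int64(195), np.int64(209), np.float64(202.0), 11)
345 None
```

The contact picture puts the real fingertips about 14 mm along tool +x from the reported TCP, with perhaps 8 mm along the jaw axis, which self-centres. In z they sit about 37 mm higher. The 23 mm width on the knob fits this. I'll regrasp with those corrections.

Request:
apply_moves([
  [0,-0.8,0,0,0,0],
  [0,-0.8,0,0,0,0],
  [0,-0.85,0,0,0,0],
  [0.7,0,-0.1,0,0,0],
  [0.7,0,-0.1,0,0,0],
  [0.74,0,0,0,0,0],
  [0,0,0,0,0,0],
], jaw=1)

```text
clock: 13.75
eef_pos: [559.5, -373.9, 61.0]
tool_rot: [-1.571, -0.002, -2.361]
force: [-1.0, -0.3, 1.2]
width: 85.4
```

```bash
python3 -c "
from h import *
delta([562.2,-370.9,-31])"
```

```text
t 13.75 pos [ 559.5 -373.9   61. ] rpy [-1.571e+00 -2.000e-03 -2.361e+00] F [-1.  -0.3  1.2] w 85.4 q7 0.32
[562.2, -370.9, -31] shift [-0.107  2.299 -0.006] turn [ 0.002 -0.035  0.018]
```

Request:
apply_moves([
  [0,0.7,0,0,0,0],
  [0,0.7,0,0,0,0],
  [0,0.5,0,0,0,0],
  [0,0.4,0,0,0,0],
  [0,0,0,0,0,0],
])

```text
clock: 14.38
eef_pos: [561.9, -370.3, -32.3]
tool_rot: [-1.573, -0.0, -2.355]
force: [-0.7, 0.6, 0.1]
width: 85.6
```

Request:
apply_moves([
  [0,0,0,0,0,0],
  [0,0,0,0,0,0],
  [0,0,0,0,0,0],
  [0,0,0,0,0,0],
  [0,0,0,0,0,0],
  [0,0,0,0,0,0],
], jaw=-1)

```text
clock: 15.12
eef_pos: [567.0, -375.6, -27.3]
tool_rot: [-1.558, -0.0, -2.355]
force: [4.3, -4.2, 6.5]
width: 36.9
```

Width is 36.9, and the knob also read 3 mm low, so this looks like a body grip. I'll lift a little and look.

Request:
apply_moves([
  [0,-0.3,0,0,0,0],
  [0,-0.4,0,0,0,0],
  [0,-0.3,0,0,0,0],
  [0,0,0,0,0,0],
  [0,0,0,0,0,0],
])

```text
clock: 15.75
eef_pos: [562.2, -370.5, 8.6]
tool_rot: [-1.572, 0.0, -2.356]
force: [-0.8, 0.2, -5.8]
width: 37.1
```

Run:
```python
from h import *
im=get_image('scene'); s=read_state(); P=s['eef_pos']; A=R.from_euler('xyz',s['tool_rot'])
print(P,s['tool_rot'],s['force'],s['torque'],s['width'])
Q=P+[0,0,37.5]
u0,v0=[int(x) for x in proj('scene',Q)]; u0-=65; v0-=65
o=(255*(im/255.)**0.5).astype(np.uint8)
k=6; o=cv2.resize(o[v0:v0+100,u0:u0+130],None,fx=k,fy=k,interpolation=0)
def pp(q): u=proj('scene',q)-[u0,v0]; return tuple(int(round(x)) for x in u*k+k/2-.5)
cv2.line(o,pp(Q),pp(Q+[0,0,60]),(0,255,0),1)
cv2.line(o,pp(Q),pp(Q+A.apply([20,0,0])),(255,0,0),1); cv2.line(o,pp(Q),pp(Q+A.apply([0,0,20])),(0,0,255),1)
cv2.imwrite('pics/g7.png',o[:,:,::-1]); print(u0,v0)
```

```text
[ 562.09149491 -370.41620032    8.38646818] [-1.57212290e+00  4.51143833e-05 -2.35560123e+00] [-0.07889135  0.43398901 -3.99019891] [ 0.04481039 -0.06114091 -0.00799476] 36.838386583995764
99 249
```

View pics/g7.png

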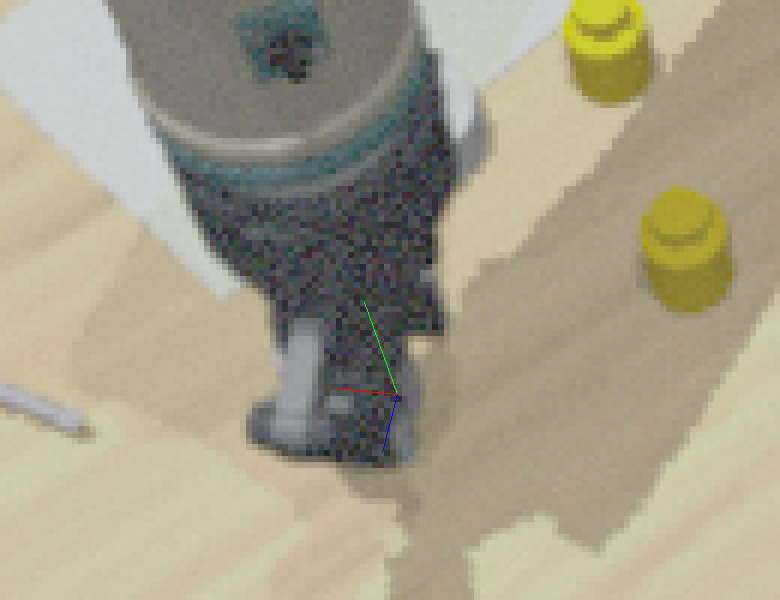

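The weight is held and off the bench (about 5 N). Moving to above the pan, with the 500 g aimed 30 mm from its centre along (+x,+y).

Request:
apply_moves([
  [0,-0.6,0,0,0,0],
  [0,-0.9,0,0,0,0],
  [0,-0.9,0,0,0,0],
  [0,-0.9,0,0,0,0],
  [0,-0.6,0,0,0,0],
  [-0.3,-0.4,-0.3,0,0,0],
  [-0.7,0,-0.6,0,0,0],
  [-0.8,0,-0.7,0,0,0],
  [-0.8,0,-0.7,0,0,0],
  [-0.8,0,-0.7,0,0,0],
  [-0.8,0,-0.7,0,0,0],
  [-0.8,0,-0.7,0,0,0],
])

```text
clock: 17.3
eef_pos: [578.6, -102.0, 181.2]
tool_rot: [-1.572, 0.001, -2.355]
force: [0.8, 0.3, -5.1]
width: 36.8
```

Request:
apply_moves([
  [-0.8,0,-0.7,0,0,0],
  [-0.8,0,-0.7,0,0,0],
  [-0.8,0,-0.7,0,0,0],
  [-0.8,0,-0.7,0,0,0],
  [-0.8,0,-0.65,0,0,0],
  [-0.5,0,-0.4,0,0,0],
  [-0.12,0,-0.17,0,0,0],
  [0,0,0,0,0,0],
  [0,0,0,0,0,0],
  [0,0,0,0,0,0],
])

```text
clock: 18.55
eef_pos: [596.2, 137.7, 181.3]
tool_rot: [-1.57, -0.0, -2.358]
force: [0.4, 0.4, -4.3]
width: 36.8
```

Run:
```python
from h import *
delta([601.8,145.6,125])
s=read_state(); Q=s['eef_pos']
I={n:get_image(n) for n in('top','scene')}
T=[]
for n in I:
    # weight centre prediction, bottom
    w=Q+[-10,-10,27.3]; u,v=proj(n,w).astype(int); print(n,u,v)
    o=(255*(I[n]/255.)**0.5).astype(np.uint8); u0,v0=u-50,v-60
    o=cv2.resize(o[v0:v0+100,u0:u0+100],(400,400),interpolation=0); f=lambda q:tuple(int(x) for x in (proj(n,q)-[u0,v0])*4+1.5)
    cv2.line(o,f(w),f(w+[0,0,60]),(255,0,0),1); cv2.drawMarker(o,f([592.7,134.7,127]),(255,0,255),0,8); T.append(o)
cv2.imwrite('pics/g8.png',np.hstack(T)[:,:,::-1])
```

```text
t 18.55 pos [596.2 137.7 181.3] rpy [-1.57  -0.    -2.358] F [ 0.4  0.4 -4.3] w 36.8 q7 -0.48
[601.8, 145.6, 125] shift [-0.239  1.406 -0.042] turn [-0.002 -0.015  0.001]
top 165 198
scene 372 143
```

View pics/g8.png

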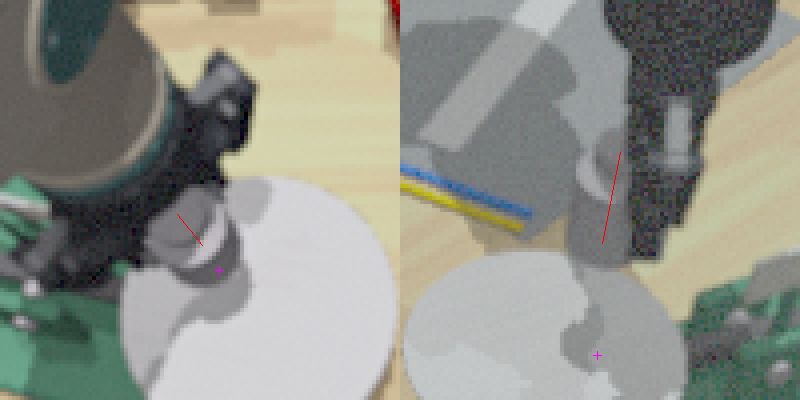

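The weight hangs essentially upright near the predicted line: the red line against the weight at (600,200) in the right half, and the shoulder at (200,240) in the left. The gripper grips it off-centre, so my x correction was wrong; the hand sits on the reported axis. The grip is stable, so I'll lower gently and watch the force.

Request:
apply_moves([
  [-0.2,0.3,0,0,0,0],
  [0,0.5,0,0,0,0],
  [0,0.4,0,0,0,0],
  [0,0.2,0,0,0,0],
  [0,0,0,0,0,0],
])

```text
clock: 19.27
eef_pos: [601.3, 144.7, 124.1]
tool_rot: [-1.571, -0.001, -2.356]
force: [0.3, -0.6, -5.8]
width: 36.8
```

Request:
apply_moves([
  [0,0.1,0,0,0,0],
  [0,0.05,0,0,0,0],
  [0,0,0,0,0,0],
])

```text
clock: 19.65
eef_pos: [601.8, 145.0, 119.1]
tool_rot: [-1.571, 0.0, -2.356]
force: [0.9, 0.7, -5.3]
width: 36.8
```

Request:
apply_moves([
  [0,0.05,0,0,0,0],
  [0,0.05,0,0,0,0],
  [0,0,0,0,0,0],
])

```text
clock: 20.02
eef_pos: [601.6, 145.0, 114.8]
tool_rot: [-1.571, -0.0, -2.356]
force: [0.1, 0.3, -4.8]
width: 36.8
```

Request:
apply_moves([
  [0,0.05,0,0,0,0],
  [0,0.05,0,0,0,0],
  [0,0,0,0,0,0],
])

```text
clock: 20.4
eef_pos: [601.6, 144.9, 110.7]
tool_rot: [-1.571, -0.0, -2.356]
force: [-0.9, -0.2, -5.6]
width: 37.0
```

Request:
apply_moves([
  [0,0.05,0,0,0,0],
  [0,0.03,0,0,0,0],
  [0,0,0,0,0,0],
])

```text
clock: 20.78
eef_pos: [601.7, 145.0, 107.7]
tool_rot: [-1.571, -0.0, -2.356]
force: [0.1, -0.0, -6.2]
width: 36.8
```

Request:
apply_moves([
  [0,0.05,0,0,0,0],
  [0,0.03,0,0,0,0],
  [0,0,0,0,0,0],
])

```text
clock: 21.15
eef_pos: [601.7, 144.9, 104.4]
tool_rot: [-1.571, -0.0, -2.356]
force: [0.2, -0.4, -4.5]
width: 36.7
```

Request:
apply_moves([
  [0,0.05,0,0,0,0],
  [0,0.03,0,0,0,0],
  [0,0,0,0,0,0],
])

```text
clock: 21.52
eef_pos: [601.7, 144.9, 101.2]
tool_rot: [-1.571, -0.0, -2.356]
force: [-0.3, -0.1, -5.3]
width: 36.9
```

Request:
apply_moves([
  [0,0.05,0,0,0,0],
  [0,0.03,0,0,0,0],
  [0,0,0,0,0,0],
])

```text
clock: 21.9
eef_pos: [602.0, 144.9, 98.7]
tool_rot: [-1.571, 0.001, -2.356]
force: [-1.9, 0.5, 1.4]
width: 36.9
```

Contact is at a reported z of 98.8, which matches the bottom height I inferred. Releasing.

Request:
apply_moves([
  [0,0,0,0,0,0],
  [0,0,0,0,0,0],
  [0,0,0,0,0,0],
], jaw=0.5)

```text
clock: 22.28
eef_pos: [602.1, 144.9, 98.3]
tool_rot: [-1.57, 0.0, -2.356]
force: [1.0, -0.3, 0.0]
width: 64.1
```

Request:
apply_moves([
  [0,-0.4,0,0,0,0],
  [0,-0.9,0,0,0,0],
  [0,-1,0,0,0,0],
  [0,-0.8,0,0,0,0],
  [0.8,0,0.7,0,0,0],
  [0.8,0,0.7,0,0,0],
  [0.8,0,0.7,0,0,0],
  [0,0,0,0,0,0],
])

```text
clock: 23.28
eef_pos: [593.2, 12.4, 224.2]
tool_rot: [-1.568, 0.0, -2.363]
force: [0.9, -0.2, 0.1]
width: 64.0
```

Run:
```python
from h import *
delta([560.5,-201,40])
T=[]
for n in('top','scene'):
    im=get_image(n); u,v=proj(n,[571.5,113.5,140]).astype(int)
    o=(255*(im/255.)**0.6).astype(np.uint8); cv2.imwrite(f'pics/raw9{n}.png',im[:,:,::-1])
    T.append(cv2.resize(o[v-50:v+50,u-50:u+50],(400,400),interpolation=0)); print(n,u,v)
cv2.imwrite('pics/g9.png',np.hstack(T)[:,:,::-1])
```

```text
t 23.27 pos [593.2  12.4 224.2] rpy [-1.568  0.    -2.363] F [ 0.9 -0.2  0.1] w 64.0 q7 -0.32
[560.5, -201, 40] shift [4.328 4.615 3.211] turn [-0.021 -0.052 -0.001]
top 178 213
scene 357 166
```

View pics/g9.png

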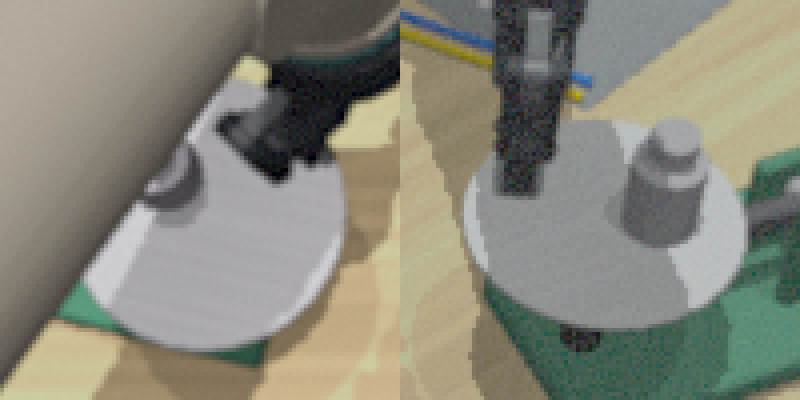

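The 500 g stands upright on the pan, body at about (662,205) in the right half, clear of the edge. Those were my last views, so the rest is by numbers: I'll pin down the weight's position and the true fingertip offset.

Run:
```python
from h import *
px=lambda u,v:((u-400+.5)/4-.5+307,(v+.5)/4-.5+116)
c=blob(cv2.imread('pics/raw9scene.png')[:,:,::-1].copy(),*[int(x) for x in px(662,180)],3,255,0)
print('500 base',onz('scene',*px(663,224),127).round(1),'shoulder',onz('scene',*px(665,172),173).round(1),'knob top',onz('scene',*px(675,133),190).round(1))
P=np.array([593.2,12.4,224.2])
for z in(224,250,262,270,280): print(z,'pred front tip',proj('scene',[621,-15,z]).round(1))
print('seen',px(517,193),'dx per tool-x 10mm',(proj('scene',[621-7.07,-15-7.07,265])-proj('scene',[621,-15,265])).round(1))
```

```text
500 base [594.8 136.6] shoulder [595.6 127.6] knob top [589.5 137.3]
224 pred front tip [331.6 182.5]
250 pred front tip [332.8 173. ]
262 pred front tip [333.4 168.4]
270 pred front tip [333.8 165.3]
280 pred front tip [334.3 161.4]
seen (335.875, 163.875) dx per tool-x 10mm [-5.6 -0.4]
```

Fingertip offset at this pose is only about -3 mm in tool x and +37 mm in z. So for the 200 g I'll use the reported axis with the z correction.

Request:
apply_moves([
  [0.7,0,0.5,0,0,0],
  [0.8,0,0.6,0,0,0],
  [0.8,0.3,0.6,0,0,0],
  [0.8,0.7,0.6,0,0,0],
  [0.75,0.9,0.58,0,0,0],
  [0.6,0.9,0.4,0,0,0],
  [0,0.9,0,0,0,0],
  [0,0.88,0,0,0,0],
  [0,0,0,0,0,0],
  [0,0,0,0,0,0],
], jaw=0.3)

```text
clock: 24.62
eef_pos: [561.7, -200.8, 40.2]
tool_rot: [-1.569, 0.001, -2.354]
force: [-0.4, 0.1, -0.4]
width: 55.3
```

```bash
python3 -c "
from h import *
delta([560.5,-201,-33])
im=get_image('scene'); cv2.imwrite('pics/raw10.png',im[:,:,::-1])
im=get_image('top'); cv2.imwrite('pics/raw10t.png',im[:,:,::-1])"
```

```text
t 24.62 pos [ 561.7 -200.8   40.2] rpy [-1.569e+00  1.000e-03 -2.354e+00] F [-0.4  0.1 -0.4] w 55.3 q7 0.21
[560.5, -201, -33] shift [ 0.025  1.83  -0.021] turn [-0.012  0.012 -0.005]
```

Request:
apply_moves([
  [0,0.6,0,0,0,0],
  [0,0.6,0,0,0,0],
  [0,0.4,0,0,0,0],
  [0,0.22,0,0,0,0],
  [0,0,0,0,0,0],
])

```text
clock: 25.35
eef_pos: [560.4, -201.1, -33.8]
tool_rot: [-1.571, -0.0, -2.356]
force: [-0.8, 0.4, 0.6]
width: 55.4
```

Request:
apply_moves([
  [0,0,0,0,0,0],
  [0,0,0,0,0,0],
  [0,0,0,0,0,0],
  [0,0,0,0,0,0],
  [0,0,0,0,0,0],
], jaw=-1)

```text
clock: 25.98
eef_pos: [561.1, -201.5, -32.8]
tool_rot: [-1.569, 0.001, -2.356]
force: [-0.6, 0.1, 6.3]
width: 28.5
```

Request:
apply_moves([
  [0,-0.3,0,0,0,0],
  [0,-0.6,0,0,0,0],
  [0,-0.9,0,0,0,0],
  [0,-0.9,0,0,0,0],
  [0,-0.9,0,0,0,0],
  [0,-0.9,0,0,0,0],
  [0,-0.6,0,0,0,0],
  [0,-0.3,0,0,0,0],
  [0,0,0,0,0,0],
])

```text
clock: 27.1
eef_pos: [560.5, -200.9, 182.6]
tool_rot: [-1.57, 0.001, -2.356]
force: [-0.9, -0.3, -2.6]
width: 28.2
```

Request:
apply_moves([
  [-0.3,0,-0.3,0,0,0],
  [-0.6,0,-0.6,0,0,0],
  [-0.7,0,-0.8,0,0,0],
  [-0.8,0,-0.86,0,0,0],
  [-0.8,0,-0.9,0,0,0],
  [-0.8,0,-0.8,0,0,0],
  [-0.6,0,-0.7,0,0,0],
  [-0.4,0,-0.4,0,0,0],
  [0,0,0,0,0,0],
  [0,0,0,0,0,0],
  [0,0,0,0,0,0],
])

```text
clock: 28.48
eef_pos: [549.9, 90.7, 182.1]
tool_rot: [-1.571, -0.001, -2.358]
force: [0.3, -0.4, -1.9]
width: 28.0
```

Run:
```python
from h import *
delta([550.8,91.9,105])
im=get_image('scene'); cv2.imwrite('pics/raw11.png',im[:,:,::-1])
# 500 body/shoulder still there? light rows through its column; dark gripper tip
g=cv2.GaussianBlur(im,(3,3),0).max(2)
Q=read_state()['eef_pos']; print('pred bottom/top of 200',proj('scene',Q+[0,0,32.8]).round(1),proj('scene',Q+[0,0,77.8]).round(1))
u,v=proj('scene',Q+[0,0,32.8]).astype(int)
for y in range(v-36,v+14,3): print(y,*im[y,u-18:u+19:3].max(1))
```

```text
t 28.48 pos [549.9  90.7 182.1] rpy [-1.571e+00 -1.000e-03 -2.358e+00] F [ 0.3 -0.4 -1.9] w 28.0 q7 -0.39
[550.8, 91.9, 105] shift [-0.039  1.929 -0.006] turn [-0.001 -0.013  0.004]
pred bottom/top of 200 [346.4 139.4] [349.  122.4]
103 65 61 65 91 101 39 22 20 32 29 23 17 61
106 63 60 73 104 104 40 14 32 55 44 31 26 82
109 61 70 98 102 101 59 19 24 105 102 21 22 91
112 62 97 103 100 104 47 10 19 105 103 15 42 99
115 97 100 101 102 88 21 28 25 108 91 17 69 93
118 71 97 99 99 57 7 34 32 94 70 13 87 93
121 64 61 67 57 61 37 40 50 94 79 43 95 95
124 63 56 62 65 62 58 20 27 37 22 22 95 92
127 81 86 67 63 60 33 19 26 32 17 54 97 93
130 97 83 60 89 82 34 18 20 28 21 88 96 95
133 81 78 101 75 49 22 23 22 30 27 90 94 96
136 97 95 87 67 56 56 22 27 27 41 95 94 146
139 91 91 96 98 58 52 16 26 39 62 94 151 150
142 93 97 102 89 91 52 35 31 51 81 143 150 146
145 100 95 90 93 90 100 88 87 90 96 101 141 143
148 90 93 87 90 95 102 98 102 102 101 105 104 101
151 109 90 137 142 99 100 100 101 102 101 102 105 99
```

Request:
apply_moves([
  [0,0.5,0,0,0,0],
  [0,0.7,0,0,0,0],
  [0,0.5,0,0,0,0],
  [0,0.3,0,0,0,0],
  [0,0.08,0,0,0,0],
  [0,0,0,0,0,0],
])

```text
clock: 29.28
eef_pos: [550.5, 91.7, 99.4]
tool_rot: [-1.57, 0.001, -2.356]
force: [0.0, -0.4, -1.7]
width: 28.1
```

Request:
apply_moves([
  [0,0.05,0,0,0,0],
  [0,0.05,0,0,0,0],
  [0,0,0,0,0,0],
])

```text
clock: 29.65
eef_pos: [550.0, 92.1, 95.0]
tool_rot: [-1.571, 0.0, -2.356]
force: [-0.2, -0.2, -1.6]
width: 28.2
```

Request:
apply_moves([
  [0,0.05,0,0,0,0],
  [0,0.05,0,0,0,0],
  [0,0,0,0,0,0],
])

```text
clock: 30.02
eef_pos: [550.0, 91.8, 90.9]
tool_rot: [-1.571, -0.0, -2.356]
force: [0.5, -0.2, -1.0]
width: 28.3
```

Request:
apply_moves([
  [0,0.06,0,0,0,0],
  [0,0.06,0,0,0,0],
  [0,0.05,0,0,0,0],
  [0,0,0,0,0,0],
])

```text
clock: 30.52
eef_pos: [550.0, 92.0, 84.0]
tool_rot: [-1.571, -0.0, -2.356]
force: [-0.7, -0.8, -1.3]
width: 28.5
```

Request:
apply_moves([
  [0,0.06,0,0,0,0],
  [0,0.06,0,0,0,0],
  [0,0.05,0,0,0,0],
  [0,0,0,0,0,0],
])

```text
clock: 31.02
eef_pos: [550.0, 92.0, 77.2]
tool_rot: [-1.571, -0.0, -2.356]
force: [0.0, 0.0, -0.5]
width: 28.3
```

```bash
cat >> h.py <<'E'
def pan(n='scene',img=None):
    im=get_image(n) if img is None else img
    hsv=cv2.cvtColor(im,cv2.COLOR_RGB2HSV); m=((hsv[...,1]<45)&(hsv[...,2]>75)).astype(np.uint8)
    # lower rim of pan facing the camera: per-column lowest light pixel
    out=[]
    for u in range(340,381,5):
        c=np.where(m[170:215,u])[0]; out.append(int(c.max()+170) if len(c) else 0)
    return out
E
python3 - <<'E'
from h import *
s=read_state(); print(s['eef_pos'],s['force'])
print('start',pan(img=cv2.imread('pics/scene0.png')[:,:,::-1].copy()),'now',pan())
for z in(127,110,93): print(z,proj('scene',[571.5+75*.62,113.5-75*.78,z]).round(1))
E
```

```text
[550.00108786  92.02900267  77.21819621] [ 0.031373    0.02466402 -0.48939344]
start [193, 195, 196, 197, 197, 197, 196, 195, 193] now [199, 200, 202, 202, 203, 202, 201, 200, 198]
127 [352.  196.8]
110 [351.  202.1]
93 [350.1 207.2]
```

The pan followed the weight down: the rim moved about 5 px, exactly level. Releasing here.

Request:
apply_moves([
  [0,0,0,0,0,0],
  [0,0,0,0,0,0],
  [0,0,0,0,0,0],
  [0,0,0,0,0,0],
], jaw=0.2)

```text
clock: 31.58
eef_pos: [550.1, 92.1, 77.5]
tool_rot: [-1.571, 0.0, -2.356]
force: [-0.2, -0.5, -0.3]
width: 51.2
```

Request:
apply_moves([
  [0,-0.2,0,0,0,0],
  [0,-0.5,0,0,0,0],
  [0,-0.8,0,0,0,0],
  [0,-1,0,0,0,0],
  [0,-1,0,0,0,0],
  [0.8,-0.3,0.7,0,0,0],
  [0.8,0,0.7,0,0,0],
  [0.8,0,0.7,0,0,0],
  [0.8,0,0.7,0,0,0],
  [0,0,0,0,0,0],
  [0,0,0,0,0,0],
  [0,0,0,0,0,0],
])

```text
clock: 33.08
eef_pos: [539.0, -76.1, 229.3]
tool_rot: [-1.572, 0.0, -2.353]
force: [-0.1, 0.2, 0.1]
width: 51.5
```

Request:
apply_moves([
  [0,0,0,0,0,0],
  [0,0,0,0,0,0],
  [0,0,0,0,0,0],
  [0,0,0,0,0,0],
  [0,0,0,0,0,0],
  [0,0,0,0,0,0],
  [0,0,0,0,0,0],
  [0,0,0,0,0,0],
  [0,0,0,0,0,0],
  [0,0,0,0,0,0],
  [0,0,0,0,0,0],
  [0,0,0,0,0,0],
])

```text
clock: 34.58
eef_pos: [538.9, -77.7, 229.4]
tool_rot: [-1.571, -0.0, -2.356]
force: [-0.1, 0.2, 0.2]
width: 51.1
```

Run:
```python
from h import *
print(read_state()['clock'],read_state()['eef_pos'])
im=get_image('scene'); cv2.imwrite('pics/end.png',im[:,:,::-1]); print(pan(img=im))
im2=get_image('scene'); print(pan(img=im2), np.abs(im.astype(int)-im2)[100:230,300:500].mean())
for nm,x,h in(('500',[594.8,136.6],64),('200',[550.5,92],45)):
    a,b=proj('scene',[*x,110]),proj('scene',[*x,110+h]); print(nm,a.round(1),b.round(1))
    u0=int(a[0])
    for y in range(int(b[1])-6,int(a[1])+12,3): print(y,*im[y,u0-16:u0+20:2].max(1))
```

```text
34.575 [538.86051487 -77.68235259 229.38220722]
[199, 201, 202, 203, 203, 203, 202, 200, 198]
[199, 201, 202, 203, 203, 203, 202, 200, 198] 2.749602564102564
500 [371.2 177. ] [375.8 156. ]
150 153 149 155 152 153 152 153 153 152 154 155 155 154 153 154 153 155 155
153 161 160 157 161 158 152 153 139 129 127 128 132 144 155 155 154 154 154
156 158 158 161 159 162 157 125 128 130 132 127 128 126 149 154 151 154 154
159 157 156 156 160 157 128 76 77 123 128 130 131 99 141 153 153 154 149
162 157 160 159 160 110 128 89 57 56 57 56 48 80 131 150 156 155 156
165 160 159 160 159 63 121 133 94 82 72 74 96 132 121 149 145 96 99
168 156 158 158 153 48 47 58 113 127 127 129 122 77 100 160 160 142 101
171 156 158 144 92 53 52 57 53 53 55 55 55 53 146 159 161 156 136
174 156 145 148 69 56 57 55 58 58 59 57 53 56 153 160 159 160 160
177 157 147 142 70 56 53 61 57 54 56 56 50 84 150 157 155 159 159
180 164 155 158 145 71 52 61 58 56 59 50 61 116 158 154 161 155 161
183 158 160 159 159 160 157 108 87 72 98 130 159 161 159 160 159 158 158
186 159 158 161 158 161 156 160 156 159 158 156 159 158 159 1
[... 152 characters left out ...]
59 160 158 143 144 154 160 157 159 156 158 161
160 153 154 154 158 160 158 159 151 125 125 128 127 145 160 160 158 161 158
163 153 159 157 158 158 160 133 110 75 122 121 106 113 155 157 163 157 157
166 160 159 158 157 158 157 84 131 77 72 62 79 119 154 158 158 159 159
169 163 155 159 155 155 153 54 57 85 126 127 98 57 154 159 157 157 158
172 161 158 157 159 156 137 45 51 50 54 57 53 68 158 157 155 156 148
175 160 158 157 162 161 143 55 54 54 54 54 52 68 154 161 159 145 145
178 158 159 157 156 158 160 131 59 56 52 56 80 158 160 157 161 156 140
181 158 159 158 160 157 160 160 158 159 161 159 159 158 157 159 156 159 159
184 110 160 159 156 155 158 158 156 160 158 159 158 161 159 157 156 158 160
```

Numerically, both weights show upright profiles on the pan, the rim sits at the level row and is steady, and the gripper is well clear. Handing in.

```bash
python3 -c "
from h import *
print(pan()); print(finish_job())"
```

```text
[199, 201, 202, 203, 203, 203, 202, 200, 198]
the job is handed in; nothing more can be done
None
```

The job is handed in: the 500 g and then the 200 g weight stand upright on the empty pan, and the beam came to rest level. The clock read about 34.6 s. I lowered the 200 g with the pan down to the level height before letting go, so neither weight was dropped.

**Last checks:**
- **Level:** the pan's front rim lay about 5–6 px below its start, where the level height projects (row 202.1 calculated, 202–203 seen). It was the same in three pictures in a row.
- **Upright:** in the scene picture both weights showed upright knob, shoulder and body outlines standing on the pan.
- **Clear:** the gripper was well away, at a reported TCP of (539, -78, 229), with a force reading near zero.

**What failed or disagreed:**
- **TCP height:** the reported TCP lay about 37 mm beyond the real fingertips, which I found by touching the bench at up to 25 N. Because of this my first grasp closed on the 500 g's knob, and I released it without lifting.
- **Sideways correction:** I then shifted about 14 mm in tool x, which later views showed was wrong. The 500 g was therefore carried gripped off-centre, but it stayed upright.
- **Grip width:** the opening read 1.5–3 mm under the true diameters.
- **Final view:** my 12 pictures were used up, so the final check was by pixel values only. The neighbouring objects were not rechecked.

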